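Put the pumice blocks away in their drying trays

TASK

Put the three grey pumice rubbing blocks away to dry: carry them one after another to the blue tray of the same outline (oblong block in the oblong tray, square in the square, round in the round) and set each down gently, not dropped, so that it lies flat on the tray floor, same side up as now, inside the lip all round. Leave the cork stopper, beech paddle, cherry pot and green jar where they stand.

Things in the scene. Friction and masses are not known exactly. Their poses are not given: they have to be found in the camera images.
- pumice_brick: Dark grey pumice rubbing block, oblong, 72 mm long (its x) x 38 mm wide (its y) x 40 mm high, about 75 g, loose, lying on the counter. Origin: centre of the underside; z up.
- pumice_square: Dark grey pumice rubbing block, square seen from above, 46 x 46 mm (sides along its x and y) x 40 mm high, about 60 g, loose. Origin: centre of the underside; z up.
- pumice_round: Dark grey pumice rubbing block, a round puck of 50 mm diameter x 40 mm high, about 55 g, loose. Origin: centre of the underside; z up.
- tray_oblong: Oblong tray, outside 98 mm (its x) x 64 mm (its y), inside 92 x 58 mm. Blue enamel, fixed to the counter, 9 mm high overall, floor 3 mm thick, so the lip stands 6 mm above the floor; wall 3 mm. Origin: centre of the underside, on the counter (z = 0); z up.
- tray_square: Square tray, outside 74 x 74 mm, inside 68 x 68 mm, sides along its x and y. Blue enamel, fixed to the counter, 9 mm high overall, floor 3 mm thick, so the lip stands 6 mm above the floor; wall 3 mm. Origin: centre of the underside, on the counter (z = 0); z up.
- tray_round: Round tray, outside diameter 76 mm, inside 70 mm. Blue enamel, fixed to the counter, 9 mm high overall, floor 3 mm thick, so the lip stands 6 mm above the floor; wall 3 mm. Origin: centre of the underside, on the counter (z = 0); z up.
- cork_stopper: Bystander: round brown cork stopper, 50 mm diameter at the top, 42 mm at the foot, 32 mm high, loose, standing among the blocks and trays. Origin: centre of the underside; z up.
- beech_paddle: Bystander: pale beech rubbing paddle lying flat beyond the work, on the side away from the robot, 200 mm long (its x) x 55 mm wide x 14 mm thick, loose. Origin: on its underside, mid-length; the blade is towards its +x.
- cherry_pot: Bystander: squat open Go bowl of red-brown cherry, 124 mm diameter at the belly, 78 mm high, loose, at one far corner of the work. Origin: centre of the underside; z up.
- glass_jar: Bystander: closed green glass jar with a brass cap, 72 mm diameter, 100 mm high, loose, at the other far corner. Origin: centre of the underside; z up.
Mind the look-alikes: they are no part of the job. What is shaped like the pumice_round but red is not meant. Leave any orange or turquoise look-alike of the tray_round alone.

How it is judged (in metres and radians):
At the end, for the whole second after the job is handed in: Each pumice block lies in the tray of its own outline, centre within 16 mm of the tray's centre, underside on the tray floor (1 to 6 mm above the tray's underside), tilted less than 0.09 rad, at rest; cork stopper, paddle, pot and jar are each within 15 mm of where they started (horizontal distance between pumice_brick and tray_oblong below 0.016 m and z of pumice_brick in the frame of tray_oblong between 0.001 and 0.006 m and angle between each of pumice_brick, pumice_square, pumice_round's own z axis and vertical below 0.09 rad and linear speed of each of pumice_brick, pumice_square, pumice_round below 0.02 m/s and angular speed of each of pumice_brick, pumice_square, pumice_round below 0.2 rad/s and horizontal distance between pumice_square and tray_square below 0.016 m and z of pumice_square in the frame of tray_square between 0.001 and 0.006 m and horizontal distance between pumice_round and tray_round below 0.016 m and z of pumice_round in the frame of tray_round between 0.001 and 0.006 m and distance of each of cork_stopper, beech_paddle, cherry_pot, glass_jar from where it was at the start of the episode below 0.015 m); the robot touches nothing.
It fails at once if the cork stopper, beech paddle, cherry pot or green jar is moved more than 15 mm (distance of any of cork_stopper, beech_paddle, cherry_pot, glass_jar from where it was at the start of the episode above 0.015 m).
It fails at once if a pumice block is dropped or thrown (faster than 0.7 m/s while no finger touches it, a fall of about 25 mm) ((linear speed of pumice_brick above 0.7 m/s and contact force between pumice_brick and the fingers below 0.02 N) or (linear speed of pumice_square above 0.7 m/s and contact force between pumice_square and the fingers below 0.02 N) or (linear speed of pumice_round above 0.7 m/s and contact force between pumice_round and the fingers below 0.02 N)).
It also fails if it takes over 86 s, if anything falls off the work surface, if the arm or the gripper's body presses on something with over 40 N, if the wrist force passes 120 N, or if a joint passes its speed limit or range.

ROBOT

A 6-joint arm with a two-finger parallel gripper is mounted at the origin on the work surface. World frame = base frame: x ahead of the robot, y to its left, z up, the work surface at z = 0. Lengths are in mm, angles in degrees, forces in N, time in s.
With the tool pointing down it reaches from about 300 to 850 mm from the base axis. Payload 4.2 kg.
Tool frame: the origin (TCP) lies on the centre line of the jaws, within the pads' length; the fingertips stand 14 mm ahead of it and the grasp point (between the pads) lies 5 mm behind it; z points along the fingers, y is the line along which they close (so a half turn about z gives the same grasp; the last joint's range is limited). The gripper opens to 91 mm and grips with 3 to 60 N. Pads are 32 mm wide; open, the fingers measure 118 mm over their backs; the gripper's body (76 mm by 178 mm) begins 60 mm behind the grasp point.
Start: joints at [73.74, 18.312, 89.639, -0, 72.044, -1.146], TCP at [149.933, 555.123, 227.976] pointing down, gripper open.
Joint ranges: [-177.97, 177.97], [-48.28, 115.42], [12.27, 149.76], [-77.06, 257.06], [2.81, 150.46], [-146.56, 146.56]. Speed limits (degrees/s): [147.25, 147.25, 180, 180, 180, 180].

INTERFACE

Orientations are given as [roll, pitch, yaw] about the fixed x, y, z axes, in that order (R = Rz(yaw) Ry(pitch) Rx(roll)).
In Python, from workcell import env gives the robot as it stands.
- The arm moves only by the tool arm_command, never from a script. Its argument "motion" is a list of rows, each an object with "offset": the shift along the tool's x, y, z in m, a list of three; "spin": the turn about the tool's z in rad. In form: [{"offset": [tx, ty, tz], "spin": spin}, ...]. A call has 1 to 5 rows; each row shifts and turns the commanded pose from where the row before left it, along the tool's axes as they then stand; what a row does not reach is not made up. A row lasts 1/8 s, in which the tool goes at most 62.5 mm and 10.7 degrees, less where a joint would pass 70% of its speed; a pose out of reach is approached as far as the arm can. A call with a gripper value outside its range is refused whole. "jaw" is the finger opening in m, from 0 to 0.0912, set as the call begins (left out, the last holds). The fingers move at their own pace and stop on an object; "newtons" is the grip in N (left out, the last holds). Time passes only in rows, so rows that do not move let the fingers close. It gives the time, the measured TCP pose, the force, the opening and the grip force at its end, in the units of the state.
- env.state(): the state, without advancing time (a new reading comes with each control period).
- env.grab_frame(name): name is "scene" or "top" or "wrist"; returns (picture, depth): 400x640x3 uint8, blue, green, red; 400x640 float32, mm along the optical axis (not along the pixel's ray), 0 where there is no reading.
- env.camera_model(name): a dict with "fx", "fy", "cx", "cy" (pixels), "eye" and "rotation" of the camera in the world; the wrist camera has in their place "hand_eye" (4x4, takes a point from camera to tool coordinates, whose origin is the TCP and whose axes are the flange's). Camera axes: x right, y down, z forward; pixel columns grow to the right and rows downward; lengths in mm; the calibration is good to about 2 mm. A picture is of the moment at which its call begins: read the wrist's pose just before it. camera_model takes no time and is no camera call.
- env.job_done(): hands the job in; it is judged then, once.
Trained networks look in the newest picture that a camera, given by its name, has taken for a name from the list of things; names that differ only in an ending like _2 or _b are one class to them, and where a whole thing is asked for, a point or a joint stands for the part that bears it (a point fixed in the world has none). Each returns a list of dicts, best first, with "score" (0 to 1); they miss things now and then, are a little off and sometimes report something else, mostly with a low value. They report only what shows in the picture. A call takes as long as a camera call. They do not tell look-alikes from the thing itself.
- env.boxes_of(camera, target): "bbox" ([left, top, right, bottom] in pixels, round what is visible of it).
- env.pinpoint(camera, target): "location" ([column, row] in pixels: a listed point, or the origin of a listed thing).
The state is a dict: "time_s": time; "qpos": joint angles; "qvel": joint speeds; "effort": joint torques, N m; "ee_pos": TCP position; "ee_rot": TCP orientation; "force": force on the tool from outside, world axes, zero at the start; "torque": the same for the moment, N m; "gripper_width": finger opening in mm; "gripper_force": force on a finger pad.
Only numpy, scipy, OpenCV 4.12 (cv2) and the standard library are available. Lean on these libraries where they do the work, as an engineer would, in place of code of your own. Each camera call takes 0.05 s, during which the arm holds its last target. There are 200 camera calls.

## Working session

There is one attempt and no reset: what is moved stays moved. The work goes in short steps, Python scripts to look and compute and a tool call to move; the robot and the scene stay as the last step left them, time stands still between calls to the robot, and variables do not carry over. Pictures are saved under pics/ and viewed, at most 14 in all, crops included, and the job is handed in when it is done.

Besides the shell and the picture viewer there is one more tool, called by a JSON object that holds its "method" and its "body", one argument or row to a line. arm_command: Moves the arm, as the interface text tells. Its arguments: {"type":"object","properties":{"motion":{"type":"array"},"jaw":{"type":"number"},"newtons":{"type":"number"}},"required":["motion"]}

```bash
mkdir -p pics
python3 - <<'E'
from workcell import env
import cv2, numpy as np
s=env.state(); print(s)
for n in ['top','scene']:
    im,d=env.grab_frame(n); cv2.imwrite(f'pics/{n}0.png',im); np.save(f'{n}0.npy',d)
    print(n,env.camera_model(n))
    for t in ['pumice_brick','pumice_square','pumice_round','tray_oblong','tray_square','tray_round','cork_stopper']:
        print(t,[(np.round(r['location']).tolist(),round(r['score'],2)) for r in env.pinpoint(n,t)])
print(env.camera_model('wrist'))
E
```

```text
{'time_s': 0.0, 'qpos': array([ 7.37392563e+01,  1.83501575e+01,  8.97062988e+01, -3.68792778e-04,
        7.20435714e+01, -1.14509073e+00]), 'qvel': array([ 0.0179553 , -0.14218894, -0.17379838, -0.17153929,  0.00017933,
       -0.06013539]), 'effort': array([-9.47315275e-04, -4.12453401e+01, -2.31962532e+01,  7.24399835e-02,
        4.58160380e-02, -1.56273081e-04]), 'ee_pos': array([149.80009851, 554.6454321 , 227.1358593 ]), 'ee_rot': array([-1.79899985e+02, -1.64841879e-03,  1.64884460e+02]), 'force': array([ 0.27241483, -0.13489817, -0.6744529 ]), 'torque': array([-0.00290549, -0.00416662,  0.03546357]), 'gripper_force': 0.0, 'gripper_width': 91.38060001209344}
top {'fx': 363.13571266021586, 'fy': 363.13571266021586, 'cx': 321.5849592063891, 'cy': 197.6773051915254, 'eye': array([ 4.33970365e+02, -5.30400037e-01,  1.06615593e+03]), 'rotation': array([-171.34560919,   -0.73453752,  -91.56861104])}
pumice_brick [([386.0, 174.0], 0.86)]
pumice_square [([238.0, 242.0], 0.88)]
pumice_round [([315.0, 184.0], 0.53), ([289.0, 188.0], 0.5), ([333.0, 152.0], 0.49)]
tray_oblong [([289.0, 
[... 665 characters left out ...]

tray_oblong [([365.0, 187.0], 0.76), ([305.0, 268.0], 0.5), ([404.0, 208.0], 0.48)]
tray_square [([269.0, 157.0], 0.68)]
tray_round [([336.0, 156.0], 0.77), ([318.0, 176.0], 0.72), ([288.0, 203.0], 0.67)]
cork_stopper [([385.0, 244.0], 0.71)]
{'fx': 317.9429302989282, 'fy': 317.9429302989282, 'cx': 312.07995303774686, 'cy': 197.20048479848103, 'hand_eye': array([[ 1.08042011e-03, -9.59592146e-01, -2.81392511e-01,
         7.90571323e+01],
       [ 9.99999308e-01,  1.16761651e-03, -1.42208022e-04,
         1.18861457e+00],
       [ 4.65020245e-04, -2.81392163e-01,  9.59592744e-01,
        -1.57119625e+02],
       [ 0.00000000e+00,  0.00000000e+00,  0.00000000e+00,
         1.00000000e+00]])}
```

Run:
```python
import cv2
im=cv2.imread('pics/top0.png')
c=im[100:320,190:460]; cv2.imwrite('pics/top0c.png',cv2.resize(c,None,fx=2.9,fy=2.7,interpolation=cv2.INTER_CUBIC))
```

```text
(no output)
```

View pics/top0.png

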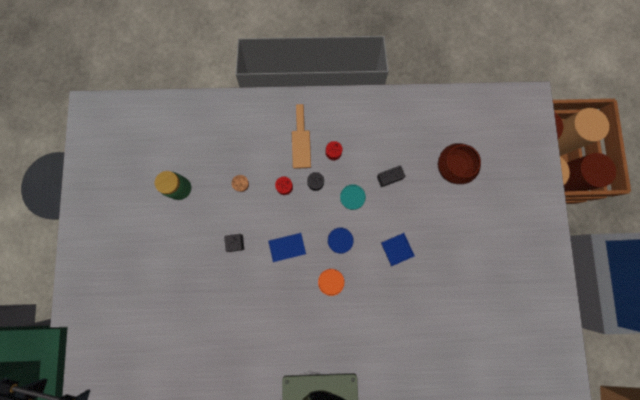

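View pics/top0c.png

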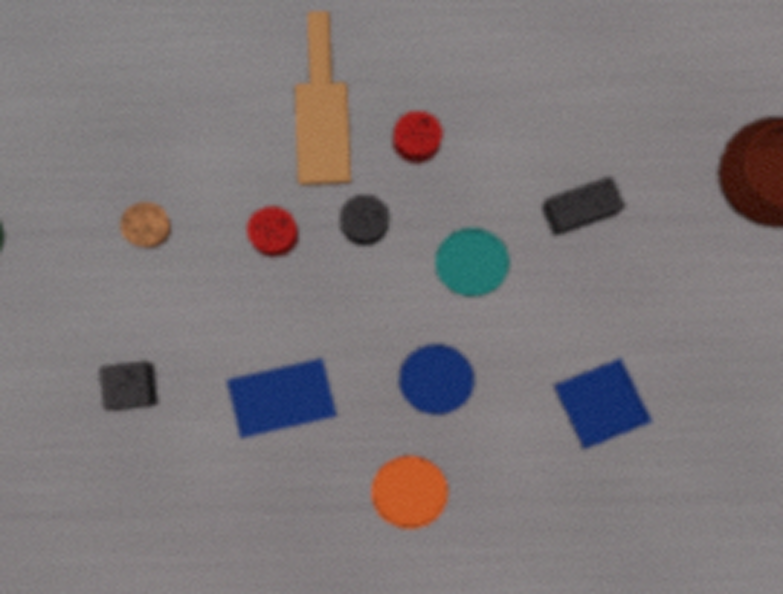

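The view from above shows these candidates:
- **Round pumice:** dark grey puck at (315,182). The red pucks at (284,186) and (334,150) and the cork at (240,184) are not it.
- **Round tray:** blue at (341,241). The turquoise at (352,197) and orange at (331,282) are look-alikes.
- **Brick and square:** brick at (390,176), square at (234,242).
- **Other trays:** oblong at (287,247), square at (398,249).

Next I measure the poses.

```bash
cat > h.py <<'E'
import numpy as np, cv2
from scipy.spatial.transform import Rotation as Ro
def cloud(d,m,T):
    v,u=np.mgrid[:d.shape[0],:d.shape[1]]
    P=np.stack([(u-m['cx'])*d/m['fx'],(v-m['cy'])*d/m['fy'],d],-1)
    return P@T[:3,:3].T+T[:3,3]
def camT(m,s=None):
    T=np.eye(4)
    if s is None:
        T[:3,:3]=Ro.from_euler('xyz',m['rotation'],degrees=True).as_matrix(); T[:3,3]=m['eye']; return T
    T[:3,:3]=Ro.from_euler('xyz',s['ee_rot'],degrees=True).as_matrix(); T[:3,3]=s['ee_pos']
    return T@np.array(m['hand_eye'])
def blobs(im,W,valid,amin=60):
    """dark grey blocks' top faces and blue trays: (kind,xy,size,angle of long side,z)"""
    h=cv2.cvtColor(im,cv2.COLOR_BGR2HSV)
    dark=(h[...,2]<105)&(h[...,1]<70)&valid&(W[...,2]>32)&(W[...,2]<60)
    blue=(h[...,0]>105)&(h[...,0]<130)&(h[...,1]>140)&valid&(abs(W[...,2])<25)
    out=[]
    for k,m in (('dark',dark),('blue',blue)):
        m=cv2.morphologyEx(m.astype(np.uint8),cv2.MORPH_OPEN,np.ones((3,3)))
        n,l,st,c=cv2.connectedComponentsWithStats(m)
        for i in range(1,n):
            P=W[l==i]
            if len(P)<amin or not(200<P[:,0].mean()<800 and abs(P[:,1].mean())<420): continue
            (cx,cy),(w,hh),a=cv2.minAreaRect(P[:,:2].astype(np.float32))
            if w<hh: w,hh,a=hh,w,a+90
            out.append((k,np.round([cx,cy,w,hh,a],1).tolist(),np.round(np.median(P,0),1).tolist(),np.round(c[i]).tolist(),len(P)))
    return out
E
python3 - <<'E'
from workcell import env
from h import *
m=env.camera_model('top'); im=cv2.imread('pics/top0.png'); d=np.load('top0.npy')
W=cloud(d,m,camT(m))
print(W[300,200],W[241,341],W[182,315],W[187,240])
for b in blobs(im,W,d>0): print(b)
E
```

```text
[311.45937401 333.33797919   2.5574365 ] [466.40571999 -71.55672494   3.56509546] [ 6.35537300e+02 -2.67399718e-01  4.15258390e+01] [627.78309826 216.04362589  33.70795393]
('dark', [652.2, -222.0, 71.2, 38.6, 109.6], [650.9, -221.1, 40.6], [391.0, 175.0], 320)
('dark', [641.8, -0.4, 47.5, 46.2, 178.5], [641.8, -0.6, 41.0], [315.0, 180.0], 231)
('dark', [469.8, 234.8, 46.4, 45.9, 97.4], [470.3, 233.3, 40.7], [233.0, 242.0], 275)
('blue', [468.2, -69.4, 70.0, 66.9, 126.9], [469.0, -69.3, 4.1], [340.0, 240.0], 463)
('blue', [453.6, 86.0, 94.2, 59.3, 102.4], [453.3, 85.9, 4.1], [287.0, 247.0], 679)
('blue', [438.9, -233.3, 71.6, 69.7, 111.6], [438.7, -234.5, 4.0], [397.0, 249.0], 593)
```

```bash
cat > go.py <<'E'
import sys; from workcell import env; import numpy as np
from scipy.spatial.transform import Rotation as Ro
def go(x,y,z,ya):
    """tool offset (m) and spin (rad) to TCP target with closing line at angle ya"""
    s=env.state(); R=Ro.from_euler('xyz',s['ee_rot'],degrees=True)
    o=R.inv().apply(np.array([x,y,z])-s['ee_pos'])/1e3
    now=s['ee_rot'][2]-90; sp=-((ya-now+180)%360-180)
    # offset in the tool frame after the spin
    o2=Ro.from_euler('xyz',[180,0,ya+90],degrees=True).inv().apply(np.array([x,y,z])-s['ee_pos'])/1e3
    print('t',round(s['time_s'],2),'tcp',s['ee_pos'].round(1),'rot',s['ee_rot'].round(2),'w',round(s['gripper_width'],1),'F',round(s['gripper_force'],1),s['force'].round(1))
    print('offset now',o.round(4),'spin',np.radians(sp).round(3),'| offset after spin',o2.round(4),'dist',np.linalg.norm(o).round(3))
if __name__=='__main__': go(*map(float,sys.argv[1:5]))
E
python3 - <<'E'
from workcell import env
from h import *
m=env.camera_model('top'); d=np.load('top0.npy'); W=cloud(d,m,camT(m)).reshape(-1,3)
c=np.array([641,-1]); ok=(d.reshape(-1)>0)&(W[:,2]>9)
P=W[ok]; P=P[(np.hypot(*(P[:,:2]-c).T)<130)]; q=P[:,:2]-c; r=np.hypot(*q.T); q=q[r>32]
for a in range(0,180,10):
    u=np.array([np.cos(np.radians(a)),np.sin(np.radians(a))]); t=abs(q@u); l=abs(q@[-u[1],u[0]])
    # distance from obstacle points to finger rects radial 27..48, lateral 17
    dx=np.maximum(np.maximum(27-t,t-48),0); dy=np.maximum(l-17,0)
    print(a,np.hypot(dx,dy).min().round(1),end=' ; ')
E
python3 go.py 470 234 110 7.4
```

```text
0 0.0 ; 10 0.1 ; 20 0.9 ; 30 0.0 ; 40 0.0 ; 50 2.5 ; 60 7.6 ; 70 13.7 ; 80 17.5 ; 90 19.7 ; 100 20.0 ; 110 18.0 ; 120 17.6 ; 130 20.7 ; 140 24.2 ; 150 18.9 ; 160 12.6 ; 170 5.4 ; t 0.8 tcp [149.9 555.1 228. ] rot [179.99   0.   164.89] w 91.2 F 0.0 [ 0.9 -0.3  0.9]
offset now [-0.3927 -0.2266  0.118 ] spin 1.178 | offset after spin [-0.3597  0.276   0.118 ] dist 0.469
```

{"method": "arm_command", "body": {
  "motion": [
    {"offset": [-0.0491, -0.0283, 0.0147], "spin": 0},
    {"offset": [-0.0491, -0.0283, 0.0147], "spin": 0},
    {"offset": [-0.0491, -0.0283, 0.0147], "spin": 0},
    {"offset": [-0.0491, -0.0283, 0.0147], "spin": 0},
    {"offset": [-0.0491, -0.0283, 0.0147], "spin": 0}
  ],
  "jaw": 0.085,
  "newtons": 12
}}

```text
time_s: 1.42
ee_pos: [351.3, 353.3, 154.3]
ee_rot: [179.9, 0.0, 164.9]
force: [0.6, 0.4, 0.3]
gripper_width: 84.9
gripper_force: 0.0
```

{"method": "arm_command", "body": {
  "motion": [
    {"offset": [-0.0491, -0.0283, 0.0147], "spin": 0},
    {"offset": [-0.0491, -0.0283, 0.0147], "spin": 0},
    {"offset": [-0.0491, -0.0283, 0.0147], "spin": 0},
    {"offset": [0, 0, 0], "spin": 0.168},
    {"offset": [0, 0, 0], "spin": 0.168}
  ]
}}

```text
time_s: 2.05
ee_pos: [470.7, 233.2, 110.1]
ee_rot: [-180.0, -0.0, 145.2]
force: [-0.4, -0.1, 0.3]
gripper_width: 84.9
gripper_force: 0.0
```

{"method": "arm_command", "body": {
  "motion": [
    {"offset": [0, 0, 0], "spin": 0.168},
    {"offset": [0, 0, 0], "spin": 0.168},
    {"offset": [0, 0, 0], "spin": 0.168},
    {"offset": [0, 0, 0], "spin": 0.168},
    {"offset": [0, 0, 0], "spin": 0.168}
  ]
}}

```text
time_s: 2.68
ee_pos: [470.2, 234.2, 110.4]
ee_rot: [180.0, -0.0, 97.2]
force: [-0.5, -0.3, -0.1]
gripper_width: 85.5
gripper_force: 0.0
```

{"method": "arm_command", "body": {
  "motion": [
    {"offset": [0, 0, 0], "spin": 0},
    {"offset": [0, 0, 0], "spin": 0}
  ]
}}

```text
time_s: 2.92
ee_pos: [470.2, 234.2, 110.4]
ee_rot: [180.0, -0.0, 97.6]
force: [-0.2, -0.4, 0.1]
gripper_width: 84.9
gripper_force: 0.0
```

```bash
cat > look.py <<'E'
import sys; from workcell import env; from h import *
m=env.camera_model('wrist'); s=env.state(); im,d=env.grab_frame('wrist')
if len(sys.argv)>1: cv2.imwrite(f'pics/{sys.argv[1]}.png',im)
for b in blobs(im,cloud(d,m,camT(m,s)),d>0,400): print(b)
E
python3 look.py w1; python3 go.py 470 234 25 7.4
```

```text
('dark', [469.9, 234.6, 45.9, 45.2, 96.4], [469.6, 236.7, 40.4], [310.0, 212.0], 3416)
('blue', [450.1, 101.2, 64.4, 60.1, 9.3], [445.9, 103.6, 3.7], [269.0, 325.0], 2685)
t 2.98 tcp [470.1 234.2 110.4] rot [ 1.800e+02 -1.000e-02  9.761e+01] w 84.7 F 0.0 [ 0.3 -0.3 -0.8]
offset now [-0.0001 -0.0002  0.0854] spin 0.004 | offset after spin [-0.0001 -0.0001  0.0854] dist 0.085
```

View pics/w1.png

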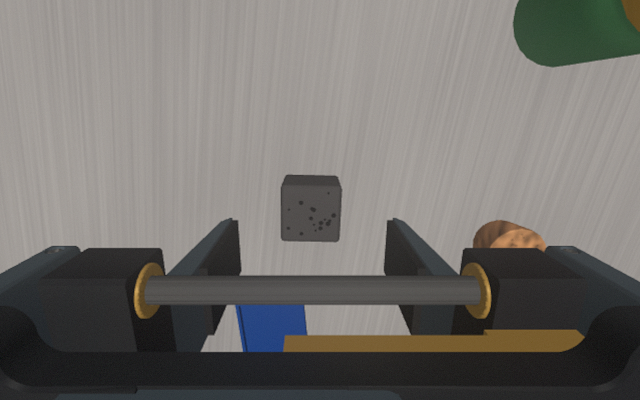

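The wrist view shows the dark grey square block at (310,212), squarely between the pads, with the cork at (508,238) and the jar at the upper right both clear. I'll descend and grip.

{"method": "arm_command", "body": {
  "motion": [
    {"offset": [0, 0, 0.04], "spin": 0},
    {"offset": [0, 0, 0.025], "spin": 0},
    {"offset": [0, 0, 0.015], "spin": 0.004},
    {"offset": [0, 0, 0.005], "spin": 0},
    {"offset": [0, 0, 0], "spin": 0}
  ]
}}

```text
time_s: 3.6
ee_pos: [470.5, 234.3, 25.7]
ee_rot: [180.0, -0.0, 97.3]
force: [0.4, -0.5, -0.4]
gripper_width: 85.3
gripper_force: 0.0
```

{"method": "arm_command", "body": {
  "motion": [
    {"offset": [0, 0, 0], "spin": 0},
    {"offset": [0, 0, 0], "spin": 0},
    {"offset": [0, 0, 0], "spin": 0},
    {"offset": [0, 0, 0], "spin": 0}
  ],
  "jaw": 0.03,
  "newtons": 12
}}

```text
time_s: 4.1
ee_pos: [470.1, 234.2, 25.5]
ee_rot: [180.0, -0.0, 97.3]
force: [-1.5, -0.2, -0.1]
gripper_width: 47.9
gripper_force: 0.1
```

```bash
python3 go.py 439 -234 110 21.6
```

```text
t 4.1 tcp [470.1 234.2  25.5] rot [ 1.7999e+02 -1.0000e-02  9.7280e+01] w 47.9 F 0.1 [-1.5 -0.2 -0.1]
offset now [-0.4604 -0.0902 -0.0846] spin -0.25 | offset after spin [-0.4238 -0.2013 -0.0845] dist 0.477
```

{"method": "arm_command", "body": {
  "motion": [
    {"offset": [0, 0, 0], "spin": 0},
    {"offset": [0, 0, 0], "spin": 0},
    {"offset": [0, 0, 0], "spin": 0}
  ]
}}

```text
time_s: 4.47
ee_pos: [470.1, 234.1, 25.5]
ee_rot: [-180.0, -0.0, 97.3]
force: [-0.8, -0.2, 3.0]
gripper_width: 45.6
gripper_force: 12.0
```

{"method": "arm_command", "body": {
  "motion": [
    {"offset": [0, 0, -0.01], "spin": 0},
    {"offset": [0, 0, -0.025], "spin": 0},
    {"offset": [0, 0, -0.03], "spin": 0},
    {"offset": [0, 0, -0.02], "spin": 0},
    {"offset": [0, 0, 0], "spin": 0}
  ]
}}

```text
time_s: 5.1
ee_pos: [471.2, 234.7, 112.1]
ee_rot: [179.8, -0.1, 97.3]
force: [0.1, 0.2, -1.0]
gripper_width: 45.9
gripper_force: 12.0
```

```bash
python3 go.py 439 -234 110 21.6; python3 look.py
```

```text
t 5.1 tcp [471.2 234.7 112.1] rot [ 1.7976e+02 -8.0000e-02  9.7280e+01] w 45.9 F 12.0 [ 0.1  0.2 -1. ]
offset now [-0.4608 -0.0914  0.0011] spin -0.25 | offset after spin [-0.4239 -0.2025  0.0021] dist 0.47
('blue', [459.8, 110.1, 43.9, 35.7, 7.0], [460.4, 108.4, 3.7], [283.0, 321.0], 1122)
```

{"method": "arm_command", "body": {
  "motion": [
    {"offset": [0, 0, 0], "spin": -0.125},
    {"offset": [0, 0, 0], "spin": -0.125},
    {"offset": [-0.03, -0.0143, 0], "spin": 0},
    {"offset": [-0.0471, -0.0225, 0], "spin": 0},
    {"offset": [-0.0471, -0.0225, 0], "spin": 0}
  ]
}}

```text
time_s: 5.78
ee_pos: [459.7, 95.5, 109.1]
ee_rot: [-179.9, -0.0, 111.7]
force: [0.6, -1.8, -0.1]
gripper_width: 45.8
gripper_force: 12.0
```

{"method": "arm_command", "body": {
  "motion": [
    {"offset": [-0.0471, -0.0225, 0], "spin": 0},
    {"offset": [-0.0471, -0.0225, 0], "spin": 0},
    {"offset": [-0.0471, -0.0225, 0], "spin": 0},
    {"offset": [-0.0471, -0.0225, 0], "spin": 0},
    {"offset": [-0.0471, -0.0225, 0], "spin": 0}
  ]
}}

```text
time_s: 6.4
ee_pos: [441.8, -164.9, 109.2]
ee_rot: [-179.9, -0.1, 111.6]
force: [0.0, -0.6, -1.1]
gripper_width: 45.8
gripper_force: 12.0
```

{"method": "arm_command", "body": {
  "motion": [
    {"offset": [-0.0441, -0.0211, 0], "spin": 0},
    {"offset": [-0.02, -0.0096, 0], "spin": 0},
    {"offset": [0, 0, 0], "spin": 0},
    {"offset": [0, 0, 0], "spin": 0}
  ]
}}

```text
time_s: 6.9
ee_pos: [437.2, -233.5, 109.5]
ee_rot: [-179.9, -0.1, 111.6]
force: [0.6, 0.2, -1.1]
gripper_width: 46.0
gripper_force: 12.0
```

```bash
python3 look.py w2; python3 go.py 439 -234 29.3 21.6
```

```text
('blue', [472.8, -81.0, 73.1, 50.2, 21.6], [473.0, -77.0, 3.5], [431.0, 31.0], 5800)
('blue', [434.0, -221.0, 73.1, 45.7, 21.3], [432.3, -218.3, 3.7], [312.0, 183.0], 3791)
t 6.95 tcp [ 437.4 -233.3  109.7] rot [-1.7995e+02 -1.0000e-01  1.1164e+02] w 45.5 F 12.0 [-0.8 -0.3 -0.1]
offset now [-0.0014  0.0013  0.0804] spin 0.001 | offset after spin [-0.0012  0.0012  0.0804] dist 0.08
```

View pics/w2.png

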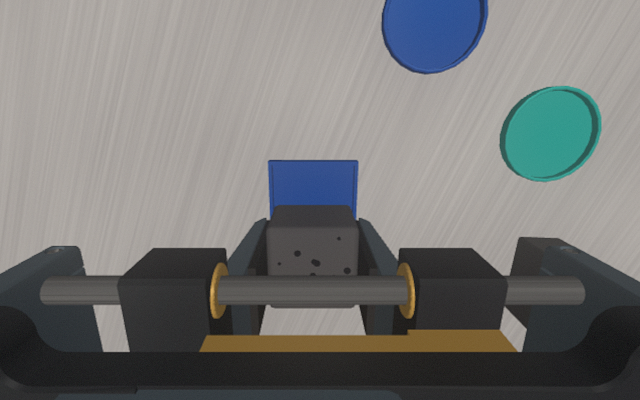

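The block is held level over the blue square tray at (312,190), and the tray edge as measured puts its centre at (439,-234). Lowering.

{"method": "arm_command", "body": {
  "motion": [
    {"offset": [-0.0012, 0.0012, 0.03], "spin": 0},
    {"offset": [0, 0, 0.025], "spin": 0},
    {"offset": [0, 0, 0.015], "spin": 0},
    {"offset": [0, 0, 0.006], "spin": 0},
    {"offset": [0, 0, 0.002], "spin": 0}
  ]
}}

```text
time_s: 7.58
ee_pos: [439.8, -235.0, 32.5]
ee_rot: [180.0, 0.0, 111.6]
force: [0.3, 0.1, -0.4]
gripper_width: 46.1
gripper_force: 12.0
```

{"method": "arm_command", "body": {
  "motion": [
    {"offset": [0, 0, 0.001], "spin": 0},
    {"offset": [0, 0, 0.001], "spin": 0},
    {"offset": [0, 0, 0], "spin": 0}
  ]
}}

```text
time_s: 7.95
ee_pos: [439.5, -235.2, 30.6]
ee_rot: [180.0, 0.0, 111.6]
force: [0.2, -0.1, -0.4]
gripper_width: 46.1
gripper_force: 12.0
```

```bash
python3 go.py 439 -234 28.5 21.6
```

```text
t 7.95 tcp [ 439.5 -235.2   30.6] rot [1.7998e+02 2.0000e-02 1.1159e+02] w 46.1 F 12.0 [ 0.2 -0.1 -0.4]
offset now [ 0.0013 -0.      0.0021] spin -0.0 | offset after spin [ 0.0013 -0.      0.0021] dist 0.002
```

{"method": "arm_command", "body": {
  "motion": [
    {"offset": [0.0012, 0, 0.001], "spin": 0},
    {"offset": [0, 0, 0.0008], "spin": 0},
    {"offset": [0, 0, 0], "spin": 0}
  ]
}}

```text
time_s: 8.32
ee_pos: [439.0, -234.0, 28.5]
ee_rot: [180.0, -0.0, 111.6]
force: [1.1, 0.1, -1.2]
gripper_width: 45.9
gripper_force: 12.0
```

{"method": "arm_command", "body": {
  "motion": [
    {"offset": [0, 0, 0], "spin": 0},
    {"offset": [0, 0, 0], "spin": 0},
    {"offset": [0, 0, 0], "spin": 0},
    {"offset": [0, 0, 0], "spin": 0}
  ],
  "jaw": 0.066
}}

```text
time_s: 8.82
ee_pos: [439.0, -234.0, 28.6]
ee_rot: [180.0, 0.0, 111.6]
force: [0.2, 0.6, 1.0]
gripper_width: 65.8
gripper_force: 0.0
```

{"method": "arm_command", "body": {
  "motion": [
    {"offset": [0, 0, -0.01], "spin": 0},
    {"offset": [0, 0, -0.03], "spin": 0},
    {"offset": [0, 0, -0.04], "spin": 0},
    {"offset": [0, 0, 0], "spin": 0}
  ]
}}

```text
time_s: 9.32
ee_pos: [441.1, -235.2, 112.0]
ee_rot: [179.7, 0.3, 111.6]
force: [0.2, -0.1, -0.8]
gripper_width: 65.9
gripper_force: 0.0
```

```bash
python3 look.py w3; python3 go.py 652 -222 110 19.6
```

```text
('dark', [439.7, -232.8, 45.4, 45.1, 21.8], [439.0, -230.8, 43.4], [310.0, 208.0], 3519)
('blue', [473.3, -82.6, 72.4, 47.0, 21.7], [473.8, -78.8, 3.5], [426.0, 29.0], 5332)
('blue', [438.8, -233.7, 73.2, 72.5, 22.2], [423.5, -217.6, 3.9], [305.0, 184.0], 2641)
t 9.38 tcp [ 439.8 -234.5  110.3] rot [1.7985e+02 1.7000e-01 1.1160e+02] w 65.9 F 0.0 [0.4 0.2 0.1]
offset now [-0.0665  0.2019  0.001 ] spin 0.035 | offset after spin [-0.0594  0.2041  0.0003] dist 0.213
```

The square block lies centred in its tray: block (439.7,-232.8), tray (438.8,-233.7), top at 43 mm. On to the brick.

{"method": "arm_command", "body": {
  "motion": [
    {"offset": [0, 0, 0], "spin": 0.035},
    {"offset": [-0.0149, 0.051, 0], "spin": 0},
    {"offset": [-0.0149, 0.051, 0], "spin": 0},
    {"offset": [-0.0149, 0.051, 0], "spin": 0},
    {"offset": [-0.0149, 0.051, 0], "spin": 0}
  ]
}}

```text
time_s: 10.0
ee_pos: [652.0, -221.3, 106.7]
ee_rot: [-179.9, -0.1, 109.5]
force: [0.1, -0.2, 0.1]
gripper_width: 65.8
gripper_force: 0.0
```

{"method": "arm_command", "body": {
  "motion": [
    {"offset": [0, 0, 0], "spin": 0},
    {"offset": [0, 0, 0], "spin": 0}
  ],
  "jaw": 0.07
}}

```text
time_s: 10.25
ee_pos: [649.7, -221.3, 106.7]
ee_rot: [-179.8, -0.1, 109.6]
force: [-0.6, 0.1, 0.5]
gripper_width: 70.2
gripper_force: 0.0
```

```bash
python3 look.py w4; python3 go.py 652 -222 25 19.6
```

```text
('dark', [442.4, -232.6, 46.0, 44.2, 110.6], [448.8, -230.7, 43.1], [31.0, 136.0], 4173)
('dark', [652.0, -222.8, 71.3, 37.5, 109.6], [651.2, -219.9, 40.4], [313.0, 215.0], 4479)
('blue', [439.7, -234.1, 75.1, 73.4, 21.1], [449.2, -216.9, 3.8], [67.0, 126.0], 3294)
t 10.3 tcp [ 649.5 -221.6  107.3] rot [-1.7985e+02 -1.2000e-01  1.0956e+02] w 70.1 F 0.0 [ 0.5 -0.6 -0.6]
offset now [-0.0014  0.0024  0.0823] spin -0.001 | offset after spin [-0.0013  0.0022  0.0823] dist 0.082
```

View pics/w4.png

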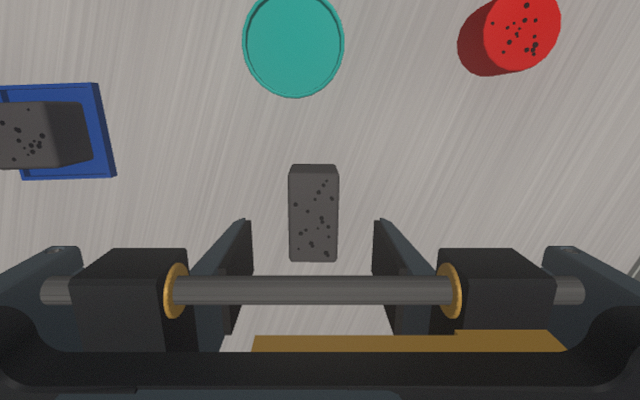

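The view shows the grey brick at (313,213), aligned between the pads. The red puck at (520,35) and the turquoise tray at (293,45) are well clear. Descending and gripping.

{"method": "arm_command", "body": {
  "motion": [
    {"offset": [-0.0012, 0.002, 0.03], "spin": 0},
    {"offset": [0, 0, 0.03], "spin": 0},
    {"offset": [0, 0, 0.016], "spin": 0},
    {"offset": [0, 0, 0.005], "spin": 0},
    {"offset": [0, 0, 0], "spin": 0}
  ]
}}

```text
time_s: 10.92
ee_pos: [653.5, -222.4, 28.2]
ee_rot: [180.0, 0.0, 109.6]
force: [0.5, 0.5, 0.7]
gripper_width: 69.8
gripper_force: 0.0
```

{"method": "arm_command", "body": {
  "motion": [
    {"offset": [0, 0, 0], "spin": 0},
    {"offset": [0, 0, 0], "spin": 0},
    {"offset": [0, 0, 0], "spin": 0},
    {"offset": [0, 0, 0], "spin": 0},
    {"offset": [0, 0, 0], "spin": 0}
  ],
  "jaw": 0.025,
  "newtons": 14
}}

```text
time_s: 11.55
ee_pos: [653.4, -222.3, 27.8]
ee_rot: [-180.0, 0.0, 109.6]
force: [-0.9, -0.9, 1.5]
gripper_width: 38.2
gripper_force: 14.0
```

{"method": "arm_command", "body": {
  "motion": [
    {"offset": [0, 0, 0], "spin": 0},
    {"offset": [0, 0, 0], "spin": 0}
  ]
}}

```text
time_s: 11.8
ee_pos: [653.4, -222.2, 27.8]
ee_rot: [-180.0, 0.0, 109.6]
force: [-2.1, 0.4, 3.6]
gripper_width: 37.7
gripper_force: 14.0
```

```bash
python3 go.py 453.5 86 115 12.4
```

```text
t 11.8 tcp [ 653.4 -222.2   27.8] rot [-180.     0.   109.6] w 37.7 F 14.0 [-2.1  0.4  3.6]
offset now [ 0.3574 -0.0849 -0.0872] spin 0.126 | offset after spin [ 0.344  -0.129  -0.0872] dist 0.378
```

{"method": "arm_command", "body": {
  "motion": [
    {"offset": [0, 0, -0.012], "spin": 0},
    {"offset": [0, 0, -0.03], "spin": 0},
    {"offset": [0, 0, -0.03], "spin": 0},
    {"offset": [0, 0, -0.015], "spin": 0.063},
    {"offset": [0, 0, 0], "spin": 0.063}
  ]
}}

```text
time_s: 12.42
ee_pos: [654.6, -222.4, 116.9]
ee_rot: [179.8, 0.1, 102.3]
force: [-0.6, 1.0, -0.4]
gripper_width: 38.0
gripper_force: 14.0
```

{"method": "arm_command", "body": {
  "motion": [
    {"offset": [0.03, -0.0112, 0], "spin": 0},
    {"offset": [0.0491, -0.0184, 0], "spin": 0},
    {"offset": [0.0491, -0.0184, 0], "spin": 0},
    {"offset": [0.0491, -0.0184, 0], "spin": 0},
    {"offset": [0.0491, -0.0184, 0], "spin": 0}
  ]
}}

```text
time_s: 13.05
ee_pos: [521.4, -17.8, 115.0]
ee_rot: [179.9, -0.0, 102.3]
force: [0.1, 1.1, -0.2]
gripper_width: 38.2
gripper_force: 14.0
```

{"method": "arm_command", "body": {
  "motion": [
    {"offset": [0.0491, -0.0184, 0], "spin": 0},
    {"offset": [0.0491, -0.0184, 0], "spin": 0},
    {"offset": [0.019, -0.0072, 0], "spin": 0},
    {"offset": [0, 0, 0], "spin": 0},
    {"offset": [0, 0, 0], "spin": 0}
  ]
}}

```text
time_s: 13.68
ee_pos: [454.8, 85.5, 114.9]
ee_rot: [179.9, 0.0, 102.4]
force: [0.5, -0.6, -0.5]
gripper_width: 37.7
gripper_force: 14.0
```

```bash
python3 look.py w5; python3 go.py 453.5 86 32 12.4
```

```text
('dark', [646.6, 11.2, 43.7, 24.1, 140.6], [644.4, 12.9, 40.5], [505.0, 334.0], 1000)
('blue', [448.4, 110.2, 63.0, 47.8, 12.6], [446.8, 116.2, 3.7], [309.0, 164.0], 3054)
('blue', [469.8, -45.3, 55.5, 23.4, 13.0], [465.7, -51.5, 3.8], [293.0, 330.0], 474)
t 13.72 tcp [454.9  85.3 114.8] rot [1.7994e+02 1.0000e-02 1.0233e+02] w 38.3 F 14.0 [ 0.7 -0.4  0.3]
offset now [ 0.001  -0.0013  0.0828] spin -0.001 | offset after spin [ 0.001  -0.0012  0.0828] dist 0.083
```

View pics/w5.png

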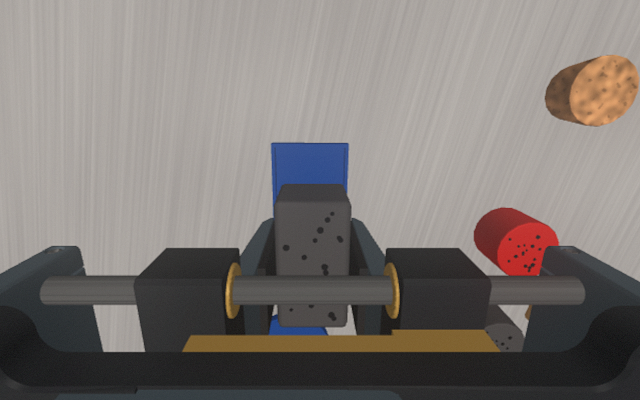

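The brick is held over the blue oblong tray at (310,175), and the tray's far edge gives the centre (454,86), as before. Lowering.

{"method": "arm_command", "body": {
  "motion": [
    {"offset": [0.001, -0.0012, 0.03], "spin": 0},
    {"offset": [0, 0, 0.03], "spin": 0},
    {"offset": [0, 0, 0.015], "spin": 0},
    {"offset": [0, 0, 0.005], "spin": 0},
    {"offset": [0, 0, 0], "spin": 0}
  ]
}}

```text
time_s: 14.35
ee_pos: [453.2, 86.1, 34.6]
ee_rot: [180.0, -0.0, 102.3]
force: [0.1, -0.2, -0.7]
gripper_width: 38.2
gripper_force: 14.0
```

```bash
python3 go.py 454 86 30.8 12.4
```

```text
t 14.35 tcp [453.2  86.1  34.6] rot [179.99  -0.   102.32] w 38.2 F 14.0 [ 0.1 -0.2 -0.7]
offset now [-0.0003  0.0008  0.0038] spin -0.001 | offset after spin [-0.0003  0.0008  0.0038] dist 0.004
```

{"method": "arm_command", "body": {
  "motion": [
    {"offset": [0, 0.0008, 0.0015], "spin": 0},
    {"offset": [0, 0, 0.0012], "spin": 0},
    {"offset": [0, 0, 0.0008], "spin": 0},
    {"offset": [0, 0, 0], "spin": 0}
  ]
}}

```text
time_s: 14.85
ee_pos: [453.4, 86.8, 31.1]
ee_rot: [180.0, -0.0, 102.4]
force: [-0.2, -0.3, -0.8]
gripper_width: 38.1
gripper_force: 14.0
```

```bash
python3 go.py 454 86 30.8 12.4
```

```text
t 14.85 tcp [453.4  86.8  31.1] rot [179.99  -0.   102.38] w 38.1 F 14.0 [-0.2 -0.3 -0.8]
offset now [-0.0009  0.0005  0.0003] spin -0.0 | offset after spin [-0.0009  0.0005  0.0003] dist 0.001
```

{"method": "arm_command", "body": {
  "motion": [
    {"offset": [0, 0, 0.0003], "spin": 0},
    {"offset": [0, 0, 0], "spin": 0},
    {"offset": [0, 0, 0], "spin": 0},
    {"offset": [0, 0, 0], "spin": 0},
    {"offset": [0, 0, 0], "spin": 0}
  ],
  "jaw": 0.064
}}

```text
time_s: 15.48
ee_pos: [453.4, 86.7, 30.8]
ee_rot: [180.0, -0.0, 102.4]
force: [0.1, -0.4, 0.4]
gripper_width: 63.9
gripper_force: 0.0
```

{"method": "arm_command", "body": {
  "motion": [
    {"offset": [0, 0, -0.01], "spin": 0},
    {"offset": [0, 0, -0.03], "spin": 0},
    {"offset": [0, 0, -0.04], "spin": 0},
    {"offset": [0, 0, 0], "spin": 0}
  ]
}}

```text
time_s: 15.98
ee_pos: [455.7, 87.1, 114.0]
ee_rot: [179.6, 0.0, 102.4]
force: [0.6, -0.6, -0.1]
gripper_width: 63.9
gripper_force: 0.0
```

```bash
python3 look.py; python3 go.py 641.5 -0.5 110 -40
```

```text
('dark', [454.3, 87.6, 70.4, 37.3, 102.6], [453.8, 90.4, 43.4], [308.0, 210.0], 4361)
('blue', [453.6, 85.9, 97.3, 63.0, 102.3], [440.6, 101.1, 4.0], [306.0, 188.0], 3079)
('blue', [464.2, -43.8, 63.8, 24.8, 11.7], [464.3, -44.3, 4.0], [290.0, 326.0], 1025)
t 16.02 tcp [454.3  86.9 112.4] rot [1.7977e+02 1.0000e-02 1.0238e+02] w 63.8 F 0.0 [-0.  -0.2 -0.4]
offset now [-0.1255  0.1641  0.003 ] spin 0.914 | offset after spin [0.0534 0.1996 0.0024] dist 0.207
```

The brick lies centred, within 2 mm, with its top at 43 mm. Now the round puck, with the closing line at -40° so the fingers clear the red puck and the paddle.

{"method": "arm_command", "body": {
  "motion": [
    {"offset": [0, 0, 0], "spin": 0.183},
    {"offset": [0, 0, 0], "spin": 0.183},
    {"offset": [0, 0, 0], "spin": 0.183},
    {"offset": [0, 0, 0], "spin": 0.183},
    {"offset": [0, 0, 0], "spin": 0.182}
  ],
  "jaw": 0.066
}}

```text
time_s: 16.65
ee_pos: [452.4, 86.6, 109.7]
ee_rot: [-179.9, 0.1, 49.7]
force: [0.3, -0.8, -0.1]
gripper_width: 66.4
gripper_force: 0.0
```

{"method": "arm_command", "body": {
  "motion": [
    {"offset": [0.0133, 0.0499, 0], "spin": 0},
    {"offset": [0.0133, 0.0499, 0], "spin": 0},
    {"offset": [0.0133, 0.0499, 0], "spin": 0},
    {"offset": [0.0133, 0.0499, 0], "spin": 0},
    {"offset": [0, 0, 0], "spin": 0}
  ]
}}

```text
time_s: 17.27
ee_pos: [642.6, -2.5, 108.8]
ee_rot: [-180.0, 0.0, 49.9]
force: [-1.2, 0.9, -0.2]
gripper_width: 65.6
gripper_force: 0.0
```

{"method": "arm_command", "body": {
  "motion": [
    {"offset": [0, 0, 0], "spin": 0}
  ]
}}

```text
time_s: 17.4
ee_pos: [639.0, -0.7, 109.2]
ee_rot: [-179.8, 0.1, 50.0]
force: [-0.7, -0.1, -0.1]
gripper_width: 65.7
gripper_force: 0.0
```

```bash
python3 look.py w6; python3 go.py 641.5 -0.5 26 -40
```

```text
('dark', [642.3, -0.7, 48.2, 47.6, 52.0], [643.5, 0.2, 40.4], [316.0, 211.0], 3173)
('dark', [457.0, 118.9, 33.2, 15.2, 161.0], [464.3, 116.8, 42.3], [39.0, 245.0], 573)
('blue', [467.9, 103.4, 68.5, 30.5, 103.9], [472.1, 114.3, 3.9], [83.0, 225.0], 860)
t 17.45 tcp [ 6.388e+02 -4.000e-01  1.097e+02] rot [-1.7985e+02  1.0000e-01  5.0020e+01] w 65.9 F 0.0 [-0.1  0.4  0.3]
offset now [0.0018 0.0023 0.0837] spin 0.0 | offset after spin [0.0017 0.0021 0.0837] dist 0.084
```

View pics/w6.png

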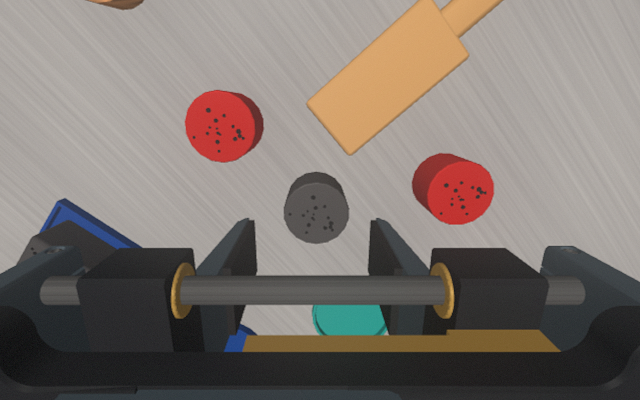

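The grey puck at (316,211) is between the pads. The red pucks at (222,126) and (460,189) and the paddle corner at (348,150) are clear of the fingers. Descending.

{"method": "arm_command", "body": {
  "motion": [
    {"offset": [0.002, 0.002, 0.03], "spin": 0},
    {"offset": [0, 0, 0.03], "spin": 0},
    {"offset": [0, 0, 0.016], "spin": 0},
    {"offset": [0, 0, 0.006], "spin": 0},
    {"offset": [0, 0, 0], "spin": 0}
  ]
}}

```text
time_s: 18.08
ee_pos: [643.4, -0.4, 29.1]
ee_rot: [180.0, -0.0, 50.0]
force: [0.2, -0.2, 0.9]
gripper_width: 66.3
gripper_force: 0.0
```

{"method": "arm_command", "body": {
  "motion": [
    {"offset": [0, 0, 0], "spin": 0},
    {"offset": [0, 0, 0], "spin": 0},
    {"offset": [0, 0, 0], "spin": 0},
    {"offset": [0, 0, 0], "spin": 0},
    {"offset": [0, 0, 0], "spin": 0}
  ],
  "jaw": 0.035,
  "newtons": 12
}}

```text
time_s: 18.7
ee_pos: [643.8, -0.6, 29.7]
ee_rot: [179.9, -0.1, 50.0]
force: [-0.7, -0.5, 5.1]
gripper_width: 49.8
gripper_force: 12.0
```

```bash
python3 go.py 468.5 -70.5 115 -40
```

```text
t 18.7 tcp [ 6.438e+02 -6.000e-01  2.970e+01] rot [ 1.7994e+02 -6.0000e-02  5.0010e+01] w 49.8 F 12.0 [-0.7 -0.5  5.1]
offset now [-0.1662 -0.0893 -0.0856] spin 0.0 | offset after spin [-0.1663 -0.0894 -0.0853] dist 0.207
```

{"method": "arm_command", "body": {
  "motion": [
    {"offset": [0, 0, -0.012], "spin": 0},
    {"offset": [0, 0, -0.03], "spin": 0},
    {"offset": [0, 0, -0.03], "spin": 0},
    {"offset": [0, 0, -0.013], "spin": 0},
    {"offset": [-0.0266, -0.0143, 0], "spin": 0}
  ]
}}

```text
time_s: 19.32
ee_pos: [616.9, -11.5, 114.7]
ee_rot: [179.8, -0.1, 50.1]
force: [-0.8, -0.3, -1.4]
gripper_width: 49.9
gripper_force: 12.0
```

{"method": "arm_command", "body": {
  "motion": [
    {"offset": [-0.0416, -0.0223, 0], "spin": 0},
    {"offset": [-0.0416, -0.0223, 0], "spin": 0},
    {"offset": [-0.0416, -0.0223, 0], "spin": 0},
    {"offset": [-0.015, -0.008, 0], "spin": 0},
    {"offset": [0, 0, 0], "spin": 0}
  ]
}}

```text
time_s: 19.95
ee_pos: [467.9, -70.9, 113.8]
ee_rot: [180.0, -0.0, 49.9]
force: [1.6, 0.1, -0.8]
gripper_width: 49.6
gripper_force: 12.0
```

{"method": "arm_command", "body": {
  "motion": [
    {"offset": [0, 0, 0], "spin": 0}
  ]
}}

```text
time_s: 20.08
ee_pos: [469.8, -70.6, 113.9]
ee_rot: [179.9, -0.1, 50.0]
force: [0.9, -1.1, -0.4]
gripper_width: 49.9
gripper_force: 12.0
```

```bash
python3 look.py w7; python3 go.py 468.5 -70 36 -40
```

```text
('dark', [454.6, 86.0, 72.5, 38.4, 102.8], [456.3, 86.0, 43.2], [144.0, 56.0], 6883)
('blue', [454.2, 84.1, 95.6, 63.4, 102.1], [474.7, 63.6, 3.6], [193.0, 63.0], 3136)
('blue', [476.8, -62.4, 71.2, 55.3, 139.9], [479.9, -59.3, 3.5], [311.0, 187.0], 3561)
t 20.12 tcp [469.7 -70.5 113.8] rot [ 1.7994e+02 -6.0000e-02  5.0040e+01] w 49.8 F 12.0 [ 0.4 -0.4 -0.4]
offset now [-0.0005 -0.0013  0.0778] spin 0.001 | offset after spin [-0.0004 -0.0013  0.0778] dist 0.078
```

View pics/w7.png

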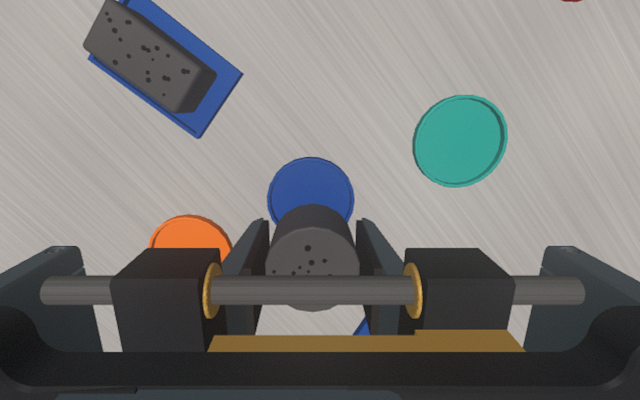

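The puck is held over the blue round tray at (311,190), whose far edge gives the centre (470,-70). The turquoise and orange trays are to either side. Lowering.

{"method": "arm_command", "body": {
  "motion": [
    {"offset": [0, 0, 0.03], "spin": 0},
    {"offset": [0, 0, 0.03], "spin": 0},
    {"offset": [0, 0, 0.012], "spin": 0},
    {"offset": [0, 0, 0.005], "spin": 0},
    {"offset": [0, 0, 0], "spin": 0}
  ]
}}

```text
time_s: 20.75
ee_pos: [468.7, -70.7, 37.0]
ee_rot: [180.0, -0.0, 50.0]
force: [0.0, -0.7, 0.1]
gripper_width: 49.8
gripper_force: 12.0
```

```bash
python3 go.py 470 -70.4 32.6 -40
```

```text
t 20.75 tcp [468.7 -70.7  37. ] rot [ 1.7996e+02 -3.0000e-02  5.0020e+01] w 49.8 F 12.0 [ 0.  -0.7  0.1]
offset now [0.001  0.0008 0.0044] spin 0.0 | offset after spin [0.001  0.0008 0.0044] dist 0.005
```

{"method": "arm_command", "body": {
  "motion": [
    {"offset": [0.001, 0.0008, 0.0015], "spin": 0},
    {"offset": [0, 0, 0.0013], "spin": 0},
    {"offset": [0, 0, 0.0008], "spin": 0},
    {"offset": [0, 0, 0.0004], "spin": 0},
    {"offset": [0, 0, 0], "spin": 0}
  ]
}}

```text
time_s: 21.38
ee_pos: [469.2, -70.5, 32.8]
ee_rot: [-180.0, -0.0, 50.0]
force: [0.6, -0.4, -0.1]
gripper_width: 49.7
gripper_force: 12.0
```

```bash
python3 go.py 470 -70.4 32.6 -40
```

```text
t 21.38 tcp [469.2 -70.5  32.8] rot [-1.8e+02 -1.0e-02  5.0e+01] w 49.7 F 12.0 [ 0.6 -0.4 -0.1]
offset now [0.0005 0.0006 0.0002] spin 0.0 | offset after spin [0.0005 0.0006 0.0002] dist 0.001
```

{"method": "arm_command", "body": {
  "motion": [
    {"offset": [0, 0, 0.0003], "spin": 0},
    {"offset": [0, 0, 0], "spin": 0},
    {"offset": [0, 0, 0], "spin": 0},
    {"offset": [0, 0, 0], "spin": 0},
    {"offset": [0, 0, 0], "spin": 0}
  ],
  "jaw": 0.07
}}

```text
time_s: 22.0
ee_pos: [469.3, -70.5, 32.4]
ee_rot: [-180.0, -0.0, 50.0]
force: [0.3, -1.3, -0.6]
gripper_width: 70.2
gripper_force: 0.0
```

{"method": "arm_command", "body": {
  "motion": [
    {"offset": [0, 0, -0.01], "spin": 0},
    {"offset": [0, 0, -0.03], "spin": 0},
    {"offset": [0, 0, -0.04], "spin": 0},
    {"offset": [0, 0, -0.03], "spin": 0},
    {"offset": [0, 0, 0], "spin": 0}
  ]
}}

```text
time_s: 22.62
ee_pos: [471.0, -70.8, 145.2]
ee_rot: [179.7, -0.2, 50.0]
force: [0.3, 0.8, -0.1]
gripper_width: 69.9
gripper_force: 0.0
```

{"method": "arm_command", "body": {
  "motion": [
    {"offset": [0, 0, 0], "spin": 0},
    {"offset": [0, 0, 0], "spin": 0}
  ]
}}

```text
time_s: 22.88
ee_pos: [468.4, -70.3, 141.3]
ee_rot: [-179.9, 0.1, 50.0]
force: [0.5, -0.2, 0.2]
gripper_width: 69.8
gripper_force: 0.0
```

```bash
python3 look.py w8
python3 - <<'E'
from workcell import env
import cv2
im,d=env.grab_frame('scene'); cv2.imwrite('pics/scene1.png',im)
E
```

```text
('dark', [454.7, 85.9, 72.1, 38.1, 102.7], [456.2, 85.9, 43.2], [165.0, 61.0], 5403)
('dark', [469.0, -71.6, 48.5, 47.9, 138.7], [469.8, -70.4, 43.3], [313.0, 203.0], 2598)
('blue', [454.6, 84.3, 95.5, 62.3, 101.9], [474.6, 65.1, 3.6], [205.0, 65.0], 2603)
('blue', [476.8, -60.3, 68.2, 52.0, 141.8], [486.6, -50.0, 3.6], [311.0, 172.0], 1495)
('blue', [416.0, -211.6, 42.3, 21.0, 31.2], [412.9, -211.9, 4.0], [358.0, 320.0], 458)
```

View pics/scene1.png

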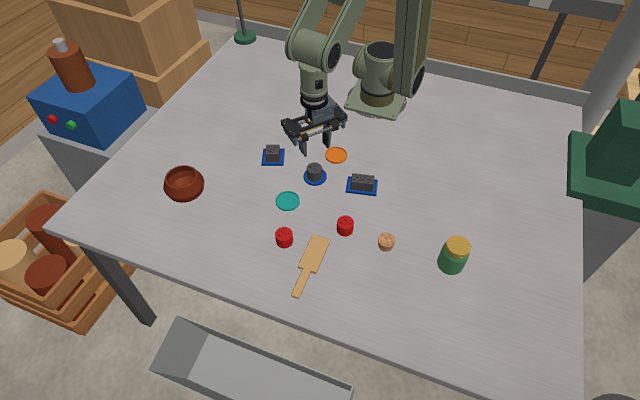

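All three blocks sit flat and centred in their blue trays, at (273,154), (315,173) and (362,184), with tops at 43 mm. The cork, paddle, pot and jar stand where they were, and the gripper is clear, so I'm handing in.

```bash
python3 -c "
from workcell import env
print(env.job_done())"
```

```text
the job is handed in; nothing more can be done
None
```

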